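# Stapler away into the half-open drawer

## Task

Put the stapler away in the drawer that stands part open: work it in under the front edge of the cabinet, set it down on its base on the drawer floor without dropping or forcing it, let go of it, and then gently push the drawer fully shut. Leave the roll of tape, the mug and the small carton as they are.

Things in the scene. Friction and masses are not known exactly. Their poses are not given: they have to be found in the camera images.
- unit: grey steel drawer unit with its lower drawer open, fixed: 250 deep, 150 wide, 170 high, a carton fixed on top (from 45 behind the front face, up to height 255). Origin: middle of the lower edge of its front face, at bench height; +x goes into the unit, +y to its left, z up. A like unit with its drawer shut stands beside it, also fixed; the two may be swapped
- bay_top (a point): middle of the upper edge of the unit's open lower bay, in the plane of its front face, 100 above the bench; axes as the unit's. Behind it the drawer is covered, with 80 of free height over the drawer floor. Above it is a closed dummy drawer whose panel stands 6 proud (handle strip 9)
- tray (a joint): how far the lower drawer stands open, in m: 0 is fully shut, 0.125 its end stop; it cannot be opened farther. It slides stiffly along the unit's x (about 3 N of friction), stays where left, no catch, no handle. It starts 0.112 to 0.125 open
- tray_in (a point): centre of the drawer's floor (moves with the drawer), its upper surface, 20 above the bench; axes as the unit's. The inside is 225 long in x, 118 wide in y; side and back walls rise 48 above the floor
- tray_front (a point): middle of the upper edge of the drawer's front panel, on its inner face, 68 above the bench (48 above the drawer floor); axes as the unit's. The panel is 10 thick, 146 wide, and its outer face can be pushed. Shut, this point is in the plane of the unit's front face; open, it stands before it by the drawer's opening
- stapler_mid (a point): black desk stapler, 150 long (x, nose at +x), 30 wide (y), 46 high (z), with flat parallel sides, about 0.25 kg. This point is its centre: 23 above its underside. The rear 50 are solid over the full height; farther forward there is a base plate (0 to 8 high) and an arm (28 to 46 high), both 30 wide, and a narrow magazine between. It starts on its base on the bench before the shut unit, nose roughly away from the robot
- stapler: the same stapler; origin at the centre of its underside, same axes
- tape_roll: roll of brown tape lying flat, 100 across, 48 high; origin under its centre. Leave alone
- mug: white mug, 80 across, 90 high, handle at +y; origin under its centre. Leave alone
- stock_box: small closed carton, 90 x 60 x 40 high; origin under its centre. Leave alone
Mind the look-alikes: they are no part of the job. Of the things that look like the stapler, take the one that is farthest to the robot's right at the start.

How it is judged:
On the way:
1. the stapler lies on its base on the floor of the still open drawer, let go (x of stapler_mid in the frame of tray_in between -0.04 and 0.04 m and y of stapler_mid in the frame of tray_in between -0.046 and 0.046 m and z of stapler_mid in the frame of tray_in between 0.017 and 0.031 m and angle between stapler_mid's own z axis and vertical below 0.12 rad and value of joint tray above 0.06 m and contact force between the fingers and stapler below 0.05 N), for 0.2 s.
At the end, for the whole second after the job is handed in: The drawer is shut to within 4 mm; the stapler stands on its base on the drawer's floor (tilt under 0.12 rad, centre 17 to 31 mm over the floor, wholly inside the drawer's walls), released and at rest; the tape, mug and small carton are within 30 mm of where they were (x of stapler_mid in the frame of tray_in between -0.04 and 0.04 m and y of stapler_mid in the frame of tray_in between -0.046 and 0.046 m and z of stapler_mid in the frame of tray_in between 0.017 and 0.031 m and angle between stapler_mid's own z axis and vertical below 0.12 rad and value of joint tray below 0.004 m and linear speed of stapler below 0.02 m/s and contact force between the fingers and stapler below 0.05 N and distance of each of tape_roll, mug, stock_box from where it was at the start of the episode below 0.03 m); the robot touches nothing.
It fails at once if the stapler is dropped (falls free at over 0.7 m/s) (linear speed of stapler above 0.7 m/s and contact force between the fingers and stapler below 0.05 N).
It fails at once if the stapler is forced against the drawer or unit with over 40 N (contact force between stapler and unit above 40 N).
It fails at once if the robot presses on the drawer or unit with over 40 N (contact force between any of the arm, the fingers and unit above 40 N).
It fails at once if the drawer is slammed (shutting faster than 0.35 m/s) (velocity of joint tray below -0.35 m/s).
It fails at once if the tape, the mug or the small carton is shifted by over 30 mm (distance of any of tape_roll, mug, stock_box from where it was at the start of the episode above 0.03 m).
It also fails if it takes over 59 s, if anything falls off the work surface, if the arm or the gripper's body presses on something with over 40 N, if the wrist force passes 120 N, or if a joint passes its speed limit or range.

## Robot

A 7-joint arm with a two-finger parallel gripper is mounted at the origin on the work surface. World frame = base frame: x ahead of the robot, y to its left, z up, the work surface at z = 0. Lengths are in m, angles in rad, forces in N, time in s.
With the tool pointing down it reaches from about 0.4 to 0.85 m from the base axis. Payload 10.4 kg.
Tool frame: the origin (TCP) lies on the centre line of the jaws, within the pads' length; the fingertips stand 14 mm ahead of it and the grasp point (between the pads) lies 5 mm behind it (manip.tip_reach is the distance from the TCP to the fingertips, in m); z points along the fingers, y is the line along which they close (so a half turn about z gives the same grasp; the last joint's range is limited). The gripper opens to 85 mm and grips with 20 to 120 N. Pads are 22 mm wide; open, the fingers measure 114 mm over their backs; the gripper's body (76 mm by 85 mm) begins 54 mm behind the grasp point. The pads swing forward as they close: fully open they stand 13 mm farther back than shut.
Start: joints at [-1.321, 0.332, -0.065, 1.46, 0.022, 1.35, -0.088], TCP at [0.168, 0.602, 0.245] pointing down, gripper open.
Joint ranges: [-2.6, 2.6], [-0.5, 2.12], [-1.47, 1.34], [0.16, 2.42], [-1.27, 4.41], [0.06, 2.06], [-2.6, 2.6]. Speed limits (rad/s): [2.22, 2.22, 2.79, 2.79, 3.14, 3.14, 3.14].

## Interface

Orientations are given as a unit quaternion [x, y, z, w].
In Python, from workcell import manip gives the robot as it stands.
- The arm moves only by the shell command python3 -m pendant 'ROWS' [FORCE]. ROWS is JSON, a list of rows, each a list of 7 numbers: the shift along the tool's x, y, z in units of 50 mm (1.0 is 50 mm), then the turn, a rotation vector about the tool's x, y, z in units of 8 degrees (1.0 is 8 degrees), then the opening, from -1 (shut) to 1 (fully open), so that 0 is half open. In form: [[dx, dy, dz, ax, ay, az, jaw], ...]. A call has exactly 10 rows; each row is the pose to reach, as a shift and turn from the pose commanded when the call began, along the tool's axes at that moment; what a row does not reach only later rows make up. A row lasts 1/8 s, in which the tool goes at most 62.5 mm and 10.7 degrees, less where a joint would pass 70% of its speed; a pose out of reach is approached as far as the arm can. A call with a gripper value outside its range is refused whole. The fingers move at their own pace and stop on an object; FORCE is the grip in N (left out, the last holds). Time passes only in rows, so rows that repeat a pose let the fingers close, or fill a call up. It gives the time, the measured TCP pose, the force, the opening and the grip force at its end, in the units of the state.
- manip.get_obs(): the state, without advancing time (a new reading comes with each control period).
- manip.camera(name): name is "side" or "top" or "wrist"; returns (picture, depth): 384x512x3 uint8, red, green, blue; 384x512 float32, m along the optical axis (not along the pixel's ray), 0 where there is no reading.
- manip.get_calibration(name): a dict with "fx", "fy", "cx", "cy" (pixels), "xyz" and "orientation" of the camera in the world. Camera axes: x right, y up, looking along -z (the intrinsics and any distortion apply to the point x, -y, -z); pixel columns grow to the right and rows downward; lengths in m; the calibration is good to about 2 mm. The wrist camera is an equidistant fisheye: a pixel r from the principal point sees the ray r / f radians off the axis. A picture is of the moment at which its call begins: read the wrist's pose just before it. get_calibration takes no time and is no camera call; for the wrist camera it gives the pose at the moment of the call.
- manip.hand_in(): hands the job in; it is judged then, once.
Trained networks look in the newest picture that a camera, given by its name, has taken for a name from the list of things; names that differ only in an ending like _2 or _b are one class to them, and where a whole thing is asked for, a point or a joint stands for the part that bears it (a point fixed in the world has none). Each returns a list of dicts, best first, with "p" (0 to 1); they miss things now and then, are a little off and sometimes report something else, mostly with a low value. They report only what shows in the picture. A call takes as long as a camera call. They do not tell look-alikes from the thing itself.
- manip.find_in(thing, camera): "box" ([left, top, right, bottom] in pixels, round what is visible of it).
- manip.trace(thing, camera): "pixels" (384x512 bool, what is visible of it) and "box" ([left, top, right, bottom] in pixels, round what is visible of it).
- manip.tip_of(thing, camera): "pixel" ([column, row] in pixels: a listed point, or the origin of a listed thing).
The state is a dict: "clock": time; "joint_pos": joint angles; "joint_velocities": joint speeds; "tau": joint torques, N m; "position": TCP position; "ee_rot": TCP orientation; "ft_force": force on the tool from outside, world axes, zero at the start; "torque": the same for the moment, N m; "grip_width": opening from 0.0 (shut) to 1.0 (fully open); "grasp_force": force on a finger pad.
Only numpy, scipy, OpenCV 4.12 (cv2) and the standard library are available. Lean on these libraries where they do the work, as an engineer would, in place of code of your own. Each camera call takes 0.05 s, during which the arm holds its last target. There are 200 camera calls.

## Working session

There is one attempt and no reset: what is moved stays moved. The work goes in short steps, Python scripts to look and compute and a shell command to move; the robot and the scene stay as the last step left them, time stands still between calls to the robot, and variables do not carry over. Pictures are saved under pics/ and viewed, at most 10 in all, crops included, and the job is handed in when it is done.

```bash
mkdir -p pics; cat > h.py <<'E'
import numpy as np, cv2
from scipy.spatial.transform import Rotation as R
from workcell import manip
def pts(name, depth, cal=None):
    c=cal or manip.get_calibration(name)
    v,u=np.mgrid[0:384,0:512]
    x=(u-c["cx"])/c["fx"]; y=(v-c["cy"])/c["fy"]
    P=np.stack([x*depth,-y*depth,-depth],-1)
    W=P@R.from_quat(c["orientation"]).as_matrix().T+np.array(c["xyz"])
    W[depth<=0]=np.nan
    return W
E
python3 - <<'E'
from h import *
o=manip.get_obs();print(o["clock"],o["position"],o["ee_rot"],o["grip_width"])
ims=[]
for n in("top","side"):
    im,d=manip.camera(n);ims.append(im)
    print(n,manip.get_calibration(n))
    W=pts(n,d);np.save(n+".npy",W)
    for t in("stapler","unit","tape_roll","mug","stock_box"):
        for r in manip.trace(t,n):
            m=r["pixels"];p=W[m];p=p[~np.isnan(p[:,0])]
            print(t,round(r["p"],2),r["box"],np.round(np.median(p,0),3) if len(p) else None, np.round(np.percentile(p[:,2],95),3) if len(p) else None)
    for t in("tray_front","tray_in","bay_top","stapler_mid"):
        print(t,[(round(r["p"],2),np.round(r["pixel"]),np.round(W[int(r["pixel"][1]),int(r["pixel"][0])],3)) for r in manip.tip_of(t,n)])
cv2.imwrite("pics/a.png",cv2.resize(np.vstack(ims)[:,:,::-1],None,fx=.78,fy=.78))
E
```

```text
0.0 [0.16830851 0.60153607 0.2444957 ] [ 1.35986641e-01  9.90710399e-01 -7.28960770e-04 -8.21071641e-05] 0.9981534329721321
top {'fx': 446.58801242674934, 'fy': 446.58801242674934, 'cx': 248.74347634565927, 'cy': 183.36866423754944, 'xyz': array([0.45070505, 0.01111667, 1.3932036 ]), 'orientation': array([ 0.03752356, -0.03723279, -0.70158375,  0.71062362])}
stapler 0.94 [289.4, 185.8, 306.1, 234.5] [ 0.524 -0.131  0.045] 0.05
stapler 0.94 [235.0, 222.9, 275.5, 266.9] [ 0.411 -0.006  0.046] 0.05
stapler 0.94 [166.5, 226.1, 184.8, 281.9] [0.377 0.229 0.044] 0.049
unit 0.96 [181.6, 64.1, 241.0, 211.3] [0.699 0.118 0.222] 0.258
unit 0.61 [288.3, 183.6, 304.9, 233.3] [ 0.521 -0.131  0.046] 0.05
tape_roll 0.71 [88.5, 194.3, 129.2, 228.0] [0.51  0.439 0.045] 0.051
mug 0.57 [365.1, 215.1, 399.1, 244.5] [ 0.461 -0.392  0.035] 0.091
stock_box 0.77 [115.6, 135.3, 142.0, 171.6] [0.688 0.386 0.039] 0.044
tray_front [(0.68, array([216., 208.]), array([0.516, 0.108, 0.072])), (0.6, array([218., 166.]), array([0.636, 0.101, 0.132]))]
tray_in [(0.76, array([214., 170.]), array([0.64 , 0.124, 0.019])
[... 615 characters left out ...]
9, 276.1] [0.729 0.18  0.169] 0.256
tape_roll 0.71 [237.7, 364.3, 287.7, 383.2] [0.511 0.405 0.047] 0.049
mug 0.67 [280.8, 98.3, 311.5, 138.1] [ 0.463 -0.35   0.059] 0.089
stock_box 0.88 [139.5, 332.2, 200.7, 384.0] [0.685 0.398 0.04 ] 0.042
tray_front [(0.64, array([172., 364.]), array([0.683, 0.405, 0.038])), (0.56, array([266., 235.]), array([0.526, 0.079, 0.021]))]
tray_in [(0.57, array([222., 246.]), array([0.63 , 0.125, 0.021]))]
bay_top [(0.85, array([214., 227.]), array([0.633, 0.168, 0.159]))]
stapler_mid [(0.82, array([271., 173.]), array([ 0.53 , -0.119,  0.041])), (0.71, array([314., 213.]), array([0.411, 0.015, 0.045])), (0.71, array([332., 298.]), array([0.377, 0.246, 0.048]))]
```

View pics/a.png

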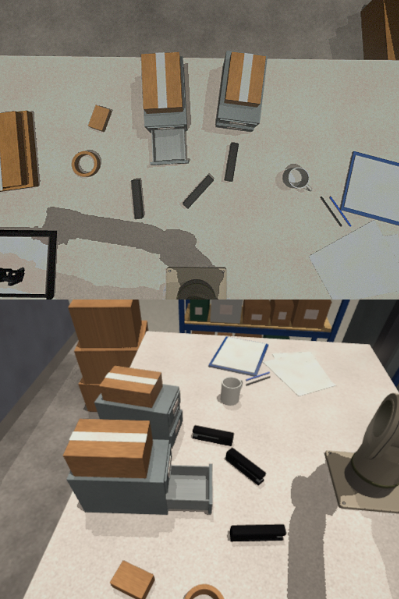

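The pictures show the open unit on the left: cabinet front near (165,125) in the top picture, drawer down to about (168,163). The rightmost of the three black staplers is at about (232,162) in the top picture, before the shut unit, so that's the one to take. Next I'll work out its pose and the unit's.

```bash
cat >> h.py <<'E'
def toolrot(yaw,lean):   # tool y along heading's y, fingers leaning forward by lean (rad)
    x=[-np.cos(lean),0,-np.sin(lean)]; z=[np.sin(lean),0,-np.cos(lean)]; y=np.cross(z,x)
    return R.from_euler('z',yaw)*R.from_matrix(np.array([x,y,z]).T)
def rows(p,Rt,base=None):
    o=manip.get_obs(); p0,R0=base or (np.array(o["position"]),R.from_quat(o["ee_rot"]))
    d=R0.inv().apply(np.array(p)-p0)/.05; a=np.degrees((R0.inv()*Rt).as_rotvec())/8
    return [float(v) for v in np.round(np.r_[d,a],2)]
E
python3 - <<'E'
from h import *
W=np.load("top.npy")
X,Y,Z=W[...,0],W[...,1],W[...,2]
def rect(m,lab):
    p=W[m][:,:2].astype(np.float32)
    r=cv2.minAreaRect(p*1000); print(lab,len(p),np.round(r[0],1),np.round(r[1],1),round(r[2],2),np.round(p.min(0),3),np.round(p.max(0),3))
    return r
rect((abs(X-.523)<.11)&(abs(Y+.131)<.06)&(Z>.035)&(Z<.06),"stapler")
rect((X>.47)&(X<.69)&(abs(Y-.115)<.1)&(Z>.058)&(Z<.078),"tray rim")
rect((X>.6)&(abs(Y-.115)<.1)&(Z>.24)&(Z<.27),"box top")
m=(X>.55)&(X<.75)&(abs(Y-.115)<.12)&(Z>.155)&(Z<.18);rect(m,"unit top")
# front edge fit of unit top, and of tray panel per column
for lab,zl,zh,xl,xh in(("top",.158,.18,.55,.75),("rim",.058,.078,.47,.56)):
    m=(Z>zl)&(Z<zh)&(X>xl)&(X<xh)&(abs(Y-.11)<.065)
    e=[]
    for c in np.unique(np.where(m)[1]):
        rr=np.where(m[:,c])[0]; e.append(W[rr.max(),c,:2])
    e=np.array(e); k=np.polyfit(e[:,1],e[:,0],1); print(lab,"front edge x at y=.11",np.polyval(k,.11),"yaw",np.degrees(-np.arctan(k[0])),len(e))
E
```

```text
stapler 498 [ 522.8 -133.4] [ 30.4 149. ] 80.55 [ 0.449 -0.159] [ 0.598 -0.108]
tray rim 307 [586.  111.5] [148. 148.] 3.94 [0.51  0.038] [0.665 0.189]
box top 3562 [782.5 126.3] [192.1 130.4] 3.98 [0.683 0.055] [0.88  0.195]
unit top 1130 [690.  119.5] [108.  150.7] 5.06 [0.633 0.043] [0.75  0.195]
top front edge x at y=.11 0.6383967768601237 yaw 4.593757680687867 47
rim front edge x at y=.11 0.5133494920584764 yaw 3.9830534326836577 44
```

```bash
cat > g.py <<'E'
from h import *
yaw=np.radians(-9.45); L=np.radians(25); Rt=toolrot(yaw,L)
c=np.array([.5228,-.1334,0]); h=R.from_euler('z',yaw).apply([1,0,0])
G=c-.042*h; G[2]=.028
zt=Rt.apply([0,0,1]); T=G+.005*zt; H=T-.1*zt
E
python3 - <<'E'
from g import *
print(T,H, rows([.42,.33,.27],Rt), rows(H,Rt))
E
```

```text
[ 0.48345439 -0.12685109  0.02346846] [ 0.44176608 -0.11991226  0.11409924] [-6.31, -3.88, -0.49, -0.17, -3.12, -0.76] [-9.16, -12.43, 2.62, -0.17, -3.12, -0.76]
```

```bash
python3 -m pendant '[[-1,-0.5,-0.1,0,-0.5,-0.1,0.4],[-2,-1.2,-0.2,0,-1,-0.3,0.4],[-3,-1.9,-0.3,-0.1,-1.5,-0.4,0.4],[-4.2,-2.5,-0.4,-0.1,-2,-0.5,0.4],[-5.3,-3.2,-0.5,-0.2,-2.6,-0.6,0.4],[-6.3,-3.9,-0.5,-0.2,-3.1,-0.8,0.4],[-6.7,-5,-0.3,-0.2,-3.1,-0.8,0.4],[-7.2,-6.2,0,-0.2,-3.1,-0.8,0.4],[-7.6,-7.3,0.2,-0.2,-3.1,-0.8,0.4],[-8,-8.5,0.5,-0.2,-3.1,-0.8,0.4]]' 100
python3 - <<'E'
from g import *
print(rows(H,Rt))
E
```

```text
clock: 2.25
position: [0.4389, 0.0883, 0.2215]
ee_rot: [0.078, 0.973, -0.015, 0.215]
ft_force: [1.4, -0.6, 0.6]
grip_width: 0.695
grasp_force: 0.0
[0.25, -4.11, 2.23, 0.05, -0.02, 0.03]
```

```bash
python3 -m pendant '[[0,-1,0.3,0,0,0,0.4],[0.1,-2,0.6,0,0,0,0.4],[0.2,-3,1.2,0,0,0,0.4],[0.25,-4.1,1.8,0,0,0,0.4],[0.25,-4.1,2.2,0.05,0,0,0.4],[0.25,-4.1,2.2,0.05,0,0,0.4],[0.25,-4.1,2.2,0.05,0,0,0.4],[0.25,-4.1,2.2,0.05,0,0,0.4],[0.25,-4.1,2.2,0.05,0,0,0.4],[0.25,-4.1,2.2,0.05,0,0,0.4]]'
python3 - <<'E'
from g import *
print(rows(H,Rt),rows(T,Rt))
im,d=manip.camera("wrist");cv2.imwrite("pics/b.png",im[:,:,::-1])
E
```

```text
clock: 3.5
position: [0.441, -0.1172, 0.116]
ee_rot: [0.078, 0.973, -0.019, 0.214]
ft_force: [0.1, 0.4, -0.0]
grip_width: 0.7
grasp_force: 0.0
[-0.0, -0.05, 0.05, -0.01, -0.02, 0.03] [-0.01, -0.05, 2.05, -0.01, -0.02, 0.03]
```

View pics/b.png

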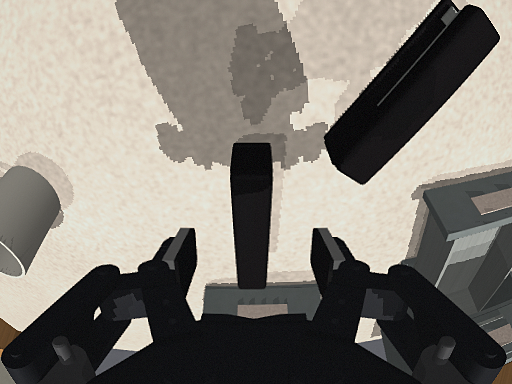

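The stapler runs from about (250,145) to (250,288), midway between the fingers at columns 185 and 320 and in line with them. Going in to grip it.

```bash
python3 -m pendant '[[0,-0.05,0.6,0,0,0,0.4],[0,-0.05,1.2,0,0,0,0.4],[0,-0.05,1.7,0,0,0,0.4],[0,-0.05,2.05,0,0,0,0.4],[0,-0.05,2.05,0,0,0,0.4],[0,-0.05,2.05,0,0,0,-1],[0,-0.05,2.05,0,0,0,-1],[0,-0.05,2.05,0,0,0,-1],[0,-0.05,2.05,0,0,0,-1],[0,-0.05,2.05,0,0,0,-1]]' 100
python3 - <<'E'
from g import *
print(rows(T,Rt))
E
```

```text
clock: 4.8
position: [0.4829, -0.1268, 0.0228]
ee_rot: [0.078, 0.973, -0.019, 0.214]
ft_force: [-0.1, -1.0, -3.0]
grip_width: 0.339
grasp_force: 98.5
[-0.02, 0.0, -0.01, -0.01, -0.02, 0.03]
```

```bash
cat > p.py <<'E'
from h import *
UY=np.radians(4.0); U=np.array([.644,.1165,0]); RU=R.from_euler('z',UY); L=np.radians(25)
# stapler in tool frame: grasp (from measured TCP at closing)
Tc=np.array([.4829,-.1268,.0228]); c=np.array([.5228,-.1334,.0])
h=R.from_euler('z',np.radians(-9.45)).apply([1,0,0])
ax=(Tc-c)@h; gz=Tc[2]     # TCP relative to stapler underside centre, along stapler x and z
dL=0.; dx=0.; dz=0.        # corrections
def target(ux,uz,th,uy=0.):   # underside centre in unit frame, nose-down deg
    t=np.radians(th); xs=np.array([np.cos(t),0,-np.sin(t)]); zs=np.array([np.sin(t),0,np.cos(t)])
    q=np.array([ux,uy,uz])+(ax+dx)*xs+(gz+dz)*zs
    return U+RU.apply(q), toolrot(UY,L+dL-t)
def clear(ux,uz,th):
    t=np.radians(th); xs=np.array([np.cos(t),-np.sin(t)]); zs=np.array([np.sin(t),np.cos(t)]); o=np.array([ux,uz])
    def sd(P):
        a=abs((P-o)@xs)-.075; b=abs((P-o)@zs-.023)-.023
        return np.hypot(max(a,0),max(b,0))+min(max(a,b),0)
    A=min(sd(np.array([x,z])) for x in(-.122,-.127,-.132) for z in(.068,.05,.03,.02))
    B=min(sd(np.array([x,z])) for x in(0,-.005,-.009) for z in(.1,.12,.15))
    fl=min((o+sx*.075*xs)[1] for sx in(1,-1))-.02
    return [round(v*1000,1) for v in(A,B,fl)]
E
python3 -m pendant '[[0.3,0,-0.5,0,0,0,-1],[0.5,0,-1.2,0,0,0,-1],[0.9,0,-1.9,0,0,0,-1],[1.3,0,-2.7,0,0,0,-1],[1.7,0,-3.5,0,0,0,-1],[1.9,0,-4,0,0,0,-1],[1.9,0,-4,0,0,0,-1],[1.9,0,-4,0,0,0,-1],[1.9,0,-4,0,0,0,-1],[1.9,0,-4,0,0,0,-1]]'
python3 - <<'E'
from p import *
print(ax,gz)
for w in [(-.17,.135,20),(-.12,.105,20),(-.08,.085,20),(-.05,.068,20),(-.04,.058,18),(-.03,.050,15),(-.025,.042,11),(-.018,.032,6),(-.015,.022,0)]: print(w,clear(*w))
for n in("top","side"):
    im,d=manip.camera(n);W=pts(n,d)
    o=manip.get_obs();print(o["position"],o["grasp_force"],o["ft_force"])
    for r in manip.trace("stapler",n):
        p=W[r["pixels"]];p=p[~np.isnan(p[:,0])];print(n,round(r["p"],2),len(p),np.round(np.median(p,0),3))
    if n=="side": np.save("side2.npy",W);cv2.imwrite("pics/c.png",im[:,:,::-1])
E
```

```text
clock: 6.05
position: [0.3598, -0.1119, 0.1688]
ee_rot: [0.082, 0.976, -0.019, 0.2]
ft_force: [-49.9, 6.1, 62.6]
grip_width: 0.338
grasp_force: 100.5
-0.04044216054869671 0.0228
(-0.17, 0.135, 20) [np.float64(46.5), np.float64(74.8), np.float64(89.3)]
(-0.12, 0.105, 20) [np.float64(35.5), np.float64(24.9), np.float64(59.3)]
(-0.08, 0.085, 20) [np.float64(30.3), np.float64(-7.6), np.float64(39.3)]
(-0.05, 0.068, 20) [np.float64(24.6), np.float64(-1.9), np.float64(22.3)]
(-0.04, 0.058, 18) [np.float64(17.0), np.float64(3.5), np.float64(14.8)]
(-0.03, 0.05, 15) [np.float64(19.6), np.float64(7.7), np.float64(10.6)]
(-0.025, 0.042, 11) [np.float64(24.2), np.float64(14.0), np.float64(7.7)]
(-0.018, 0.032, 6) [np.float64(30.3), np.float64(22.6), np.float64(4.2)]
(-0.015, 0.022, 0) [np.float64(32.0), np.float64(32.0), np.float64(2.0)]
[ 0.35704536 -0.11166781  0.16810857] 99.44547593593597 [-5.92473371 -1.55998675 -6.24415039]
top 0.95 491 [ 0.409 -0.006  0.045]
top 0.76 598 [ 0.412 -0.119  0.191]
top 0.76 580 [0.375 0.228 0.045]
top 0.45 815 [ 0.464 -0.39   0.033]
[ 0.36195911 -0.10980529  0.16985808] 99.40729066729546 [ 0.64712801  0.2509051  -2.17887321]
side 0.86 1385 [0.378 0.241 0.044]
side 0.79 968 [ 0.414 -0.11   0.179]
side 0.74 997 [0.406 0.007 0.042]
```

View pics/c.png

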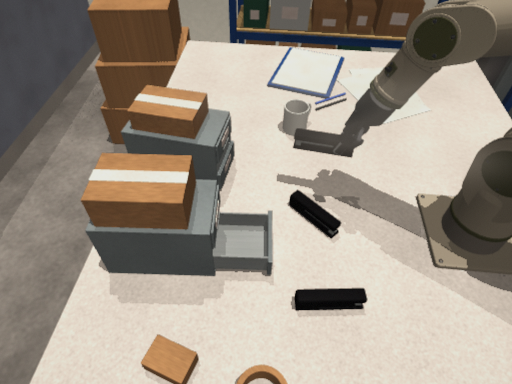

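```bash
python3 - <<'E'
from p import *
for ux in(-.2,-.17,-.14,-.12,-.1,-.08,-.065,-.05,-.04,-.03,-.02):
    for th in(30,26,22,18,12):
        b=max(((min(clear(ux,uz,th)[:2]+[clear(ux,uz,th)[2]*2]),uz) for uz in np.arange(.022,.19,.004)))
        print(ux,th,round(float(b[1]),3),[float(v) for v in clear(ux,b[1],th)],end=' | ')
    print()
for w in[(-.24,.19,25),(-.24,.15,25)]:
    T,Q=target(*w);print(w,T,rows(T,Q))
E
```

```text
-0.2 30 0.186 [80.6, 109.9, 128.5] | -0.2 26 0.186 [85.1, 112.6, 133.1] | -0.2 22 0.186 [89.9, 115.6, 137.9] | -0.2 18 0.186 [94.8, 117.8, 142.8] | -0.2 12 0.186 [102.4, 119.3, 150.4] | 
-0.17 30 0.186 [82.3, 82.5, 128.5] | -0.17 26 0.186 [87.3, 85.5, 133.1] | -0.17 22 0.186 [92.4, 87.8, 137.9] | -0.17 18 0.186 [97.7, 89.2, 142.8] | -0.17 12 0.186 [105.4, 90.0, 150.4] | 
-0.14 30 0.186 [93.2, 56.4, 128.5] | -0.14 26 0.186 [98.2, 58.5, 133.1] | -0.14 22 0.186 [102.7, 59.9, 137.9] | -0.14 18 0.186 [106.7, 60.7, 142.8] | -0.14 12 0.186 [111.7, 61.1, 150.4] | 
-0.12 30 0.186 [103.2, 39.1, 128.5] | -0.12 26 0.186 [106.9, 40.5, 133.1] | -0.12 22 0.186 [110.2, 41.4, 137.9] | -0.12 18 0.186 [112.8, 41.7, 142.8] | -0.12 12 0.186 [115.8, 42.8, 150.4] | 
-0.1 30 0.186 [113.2, 21.8, 128.5] | -0.1 26 0.186 [115.7, 22.6, 133.1] | -0.1 22 0.186 [117.6, 22.9, 137.9] | -0.1 18 0.186 [119.0, 23.5, 142.8] | -0.1 12 0.186 [120.0, 27.0, 150.4] | 
-0.08 30 0.066 [19.3, 18.9, 8.5] | -0.08 26 0.066 [16.6, 15.7, 13.1] | -0.08 22 0.066 [13.9, 12.1, 17.9] | -0.08 18 0.186 [125.2, 12.8, 142.8] | -0.08 12 0.186 
[... 455 characters left out ...]
.0, 14.8, 133.1] | -0.04 22 0.186 [140.1, 18.4, 137.9] | -0.04 18 0.186 [137.6, 21.9, 142.8] | -0.04 12 0.186 [132.5, 26.9, 150.4] | 
-0.03 30 0.186 [148.2, 16.2, 128.5] | -0.03 26 0.186 [146.4, 19.2, 133.1] | -0.03 22 0.186 [143.9, 22.1, 137.9] | -0.03 18 0.186 [140.7, 25.0, 142.8] | -0.03 12 0.186 [134.5, 29.0, 150.4] | 
-0.02 30 0.186 [153.2, 21.2, 128.5] | -0.02 26 0.186 [150.8, 23.6, 133.1] | -0.02 22 0.186 [147.6, 25.9, 137.9] | -0.02 18 0.186 [143.7, 28.1, 142.8] | -0.02 12 0.186 [136.6, 31.1, 150.4] | 
(-0.24, 0.19, 25) [0.37763309 0.09787381 0.22775541] [-0.12, 4.14, -1.2, -0.34, 2.94, -1.63]
(-0.24, 0.15, 25) [0.37763309 0.09787381 0.18775541] [0.2, 4.14, -0.47, -0.34, 2.94, -1.63]
```

```bash
python3 - <<'E'
from p import *
for w in[(-.16,.16,26),(-.14,.13,26),(-.12,.11,26),(-.1,.088,26),(-.08,.066,26),(-.072,.062,24),(-.065,.058,22),(-.057,.054,20),(-.05,.05,17),(-.042,.045,14),(-.035,.040,11),(-.025,.031,6),(-.02,.022,0)]:print(w,[float(v) for v in clear(*w)])
T,Q=target(-.16,.16,26);print(T,rows(T,Q))
E
```

```text
(-0.16, 0.16, 26) [66.0, 66.1, 107.1]
(-0.14, 0.13, 26) [47.8, 44.9, 77.1]
(-0.12, 0.11, 26) [38.6, 23.5, 57.1]
(-0.1, 0.088, 26) [27.6, 4.9, 35.1]
(-0.08, 0.066, 26) [16.6, 15.7, 13.1]
(-0.072, 0.062, 24) [14.9, 14.3, 11.5]
(-0.065, 0.058, 22) [12.1, 13.9, 9.9]
(-0.057, 0.054, 20) [9.1, 13.6, 8.3]
(-0.05, 0.05, 17) [3.8, 13.8, 8.1]
(-0.042, 0.045, 14) [8.2, 15.3, 6.9]
(-0.035, 0.04, 11) [14.1, 17.9, 5.7]
(-0.025, 0.031, 6) [23.5, 24.3, 3.2]
(-0.02, 0.022, 0) [27.0, 32.0, 2.0]
[0.45809964 0.10350058 0.19822118] [-1.33, 4.5, -0.03, -0.32, 3.07, -1.63]
```

```bash
python3 -m pendant '[[-0.2,0.6,-0.4,0,0.4,-0.2,-1],[-0.4,1.2,-0.4,-0.1,0.8,-0.4,-1],[-0.6,1.8,-0.4,-0.1,1.2,-0.6,-1],[-0.8,2.5,-0.3,-0.2,1.6,-0.8,-1],[-1,3.2,-0.2,-0.2,2,-1,-1],[-1.1,3.9,-0.1,-0.3,2.5,-1.3,-1],[-1.3,4.5,0,-0.3,3.1,-1.6,-1],[-1.3,4.5,0,-0.3,3.1,-1.6,-1],[-1.3,4.5,0,-0.3,3.1,-1.6,-1],[-1.3,4.5,0,-0.3,3.1,-1.6,-1]]'
python3 - <<'E'
from p import *
T,Q=target(-.16,.16,26);print(rows(T,Q))
o=manip.get_obs();print(o["position"],o["ft_force"],o["grasp_force"],o["joint_pos"])
im,d=manip.camera("side");W=pts("side",d);cv2.imwrite("pics/d.png",im[90:330,100:420,::-1])
im2,d2=manip.camera("top");W2=pts("top",d2)
for n,W in(("side",W),("top",W2)):
  for r in manip.trace("stapler",n):
    p=W[r["pixels"]];p=p[~np.isnan(p[:,0])]
    q=RU.inv().apply(p-U)
    if np.median(p[:,2])<.07: continue
    print(n,round(r["p"],2),len(q),"unit x",np.round(np.percentile(q[:,0],[1,99]),3),"y",np.round(np.percentile(q[:,1],[2,98]),3))
    for x in np.arange(-.24,-.07,.02):
        s=q[abs(q[:,0]-x)<.006]
        if len(s)>5: print(round(x,2),len(s),"z",np.round(np.percentile(s[:,2],[2,50,98]),3),"y",np.round(np.percentile(s[:,1],[2,98]),3))
E
```

```text
clock: 7.5
position: [0.457, 0.1033, 0.1969]
ee_rot: [-0.033, 0.999, -0.002, -0.01]
ft_force: [0.0, -0.5, -2.9]
grip_width: 0.338
grasp_force: 99.9
[-0.02, 0.0, -0.03, -0.02, -0.02, -0.03]
[0.45700588 0.10326956 0.19691669] [ 0.03893477 -0.48766142 -2.8687351 ] 99.88353788852692 [ 0.66092708  0.13649096 -1.02818828  1.86544741  0.12085702  1.22876241
  1.22984191]
side 0.84 1290 unit x [-0.227 -0.078] y [-0.014  0.017]
-0.22 69 z [0.189 0.204 0.219] y [-0.012  0.017]
-0.2 20 z [0.182 0.235 0.284] y [0.014 0.066]
-0.18 38 z [0.122 0.192 0.217] y [-0.055  0.019]
-0.16 152 z [0.16  0.201 0.212] y [-0.011  0.017]
-0.14 148 z [0.151 0.192 0.202] y [-0.011  0.017]
-0.12 136 z [0.142 0.184 0.193] y [-0.009  0.017]
-0.1 136 z [0.132 0.174 0.183] y [-0.01   0.017]
-0.08 67 z [0.092 0.169 0.173] y [-0.043  0.017]
top 0.44 63 unit x [-0.109 -0.074] y [-0.017  0.008]
-0.1 9 z [0.175 0.178 0.181] y [-0.017 -0.009]
-0.08 39 z [0.166 0.171 0.175] y [-0.017  0.009]
```

View pics/d.png

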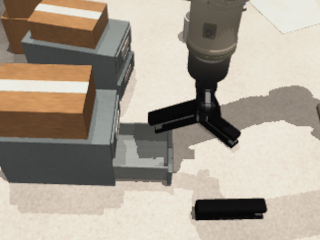

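The stapler is held nose-down over the drawer, nose at crop (152,118) pointing at the bay, and it hasn't slipped in the grip (25.8° measured against 26° planned). Working out the insertion.

```bash
python3 - <<'E'
from p import *
o=manip.get_obs();b=target(-.16,.16,26); b=(np.array(o["position"]),R.from_quat(o["ee_rot"]))
for w in[(-.14,.125,26),(-.12,.095,26),(-.1,.078,26),(-.08,.066,26),(-.070,.062,24),(-.06,.058,22),(-.05,.054,19),(-.04,.049,15),(-.03,.041,10),(-.022,.032,5),(-.02,.0235,0)]:
    T,Q=target(*w);print(w,[float(v) for v in clear(*w)],rows(T,Q,b))
E
```

```text
(-0.14, 0.125, 26) [43.3, 45.5, 72.1] [-0.43, 0.01, 0.66, -0.02, -0.03, -0.04]
(-0.12, 0.095, 26) [25.1, 23.7, 42.1] [-0.85, 0.01, 1.26, -0.02, -0.03, -0.04]
(-0.1, 0.078, 26) [18.6, 13.7, 25.1] [-1.25, 0.02, 1.59, -0.02, -0.03, -0.04]
(-0.08, 0.066, 26) [16.6, 15.7, 13.1] [-1.66, 0.02, 1.82, -0.02, -0.03, -0.04]
(-0.07, 0.062, 24) [15.7, 13.5, 11.5] [-1.83, 0.02, 1.91, -0.02, -0.28, -0.03]
(-0.06, 0.058, 22) [14.0, 12.0, 9.9] [-2.01, 0.02, 2.01, -0.02, -0.53, -0.03]
(-0.05, 0.054, 19) [10.2, 10.8, 9.6] [-2.17, 0.02, 2.12, -0.02, -0.9, -0.03]
(-0.04, 0.049, 15) [9.6, 11.3, 9.6] [-2.33, 0.02, 2.26, -0.03, -1.4, -0.03]
(-0.03, 0.041, 10) [18.6, 15.8, 8.0] [-2.48, 0.03, 2.48, -0.03, -2.03, -0.03]
(-0.022, 0.032, 5) [26.2, 22.9, 5.5] [-2.6, 0.03, 2.72, -0.03, -2.65, -0.03]
(-0.02, 0.0235, 0) [27.0, 30.5, 3.5] [-2.6, 0.03, 2.96, -0.03, -3.28, -0.03]
```

```bash
python3 -m pendant '[[-0.22,0,0.33,0,0,0,-1],[-0.43,0,0.66,0,0,0,-1],[-0.64,0,0.96,0,0,0,-1],[-0.85,0,1.26,0,0,0,-1],[-1.05,0,1.43,0,0,0,-1],[-1.25,0,1.59,0,0,0,-1],[-1.45,0,1.7,0,0,0,-1],[-1.66,0,1.82,0,0,0,-1],[-1.66,0,1.82,0,0,0,-1],[-1.66,0,1.82,0,0,0,-1]]'
python3 - <<'E'
from p import *
T,Q=target(-.08,.066,26);print(rows(T,Q))
o=manip.get_obs();print(o["ft_force"])
im,d=manip.camera("side");W=pts("side",d);cv2.imwrite("pics/e.png",cv2.resize(im[190:290,180:310,::-1],None,fx=4,fy=4))
b=(np.array(o["position"]),R.from_quat(o["ee_rot"]))
for w in[(-.070,.062,24),(-.06,.058,22),(-.05,.054,19),(-.04,.049,15),(-.03,.041,10),(-.022,.032,5),(-.02,.0235,0)]:
    T,Q=target(*w);print(w,rows(T,Q,b))
E
```

```text
clock: 8.95
position: [0.5378, 0.1091, 0.1035]
ee_rot: [-0.033, 0.999, -0.001, -0.012]
ft_force: [0.1, 0.3, -2.2]
grip_width: 0.338
grasp_force: 100.2
[-0.0, 0.0, -0.01, -0.01, -0.04, -0.03]
[ 0.11079822  0.25234733 -2.16082944]
(-0.07, 0.062, 24) [-0.18, 0.0, 0.08, -0.01, -0.29, -0.03]
(-0.06, 0.058, 22) [-0.35, 0.0, 0.18, -0.01, -0.54, -0.03]
(-0.05, 0.054, 19) [-0.52, 0.0, 0.28, -0.01, -0.92, -0.03]
(-0.04, 0.049, 15) [-0.68, 0.0, 0.43, -0.01, -1.42, -0.03]
(-0.03, 0.041, 10) [-0.83, 0.0, 0.64, -0.01, -2.04, -0.03]
(-0.022, 0.032, 5) [-0.94, 0.01, 0.88, -0.01, -2.67, -0.03]
(-0.02, 0.0235, 0) [-0.95, 0.01, 1.12, -0.01, -3.29, -0.03]
```

View pics/e.png

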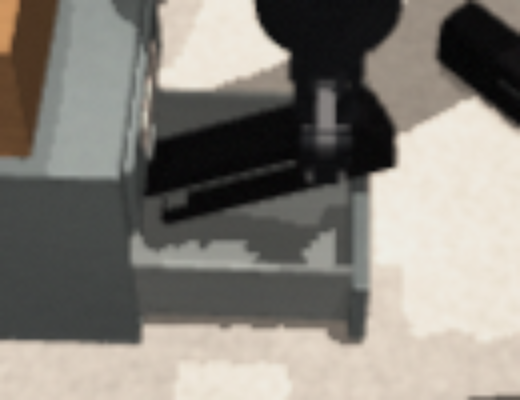

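The nose, at about (150,180) in the crop, is at the cabinet front edge and inside the drawer. The tail, at about (390,150), is still over the front panel. Nothing is touching, with the wrist force at about 2 N, so I'll carry on.

```bash
python3 -m pendant '[[-0.09,0,0.04,0,-0.15,0,-1],[-0.18,0,0.08,0,-0.29,0,-1],[-0.35,0,0.18,0,-0.54,0,-1],[-0.52,0,0.28,0,-0.92,0,-1],[-0.68,0,0.43,0,-1.42,0,-1],[-0.83,0,0.64,0,-2.04,0,-1],[-0.94,0,0.88,0,-2.67,0,-1],[-0.95,0,1.12,0,-3.29,0,-1],[-0.95,0,1.12,0,-3.29,0,-1],[-0.95,0,1.12,0,-3.29,0,-1]]'
python3 - <<'E'
from p import *
o=manip.get_obs()
for w in[(-.02,.0235,0),(-.02,.020,0),(-.02,.018,0)]:
    T,Q=target(*w);print(w,rows(T,Q))
E
```

```text
clock: 10.25
position: [0.5847, 0.112, 0.0472]
ee_rot: [-0.032, 0.976, 0.006, 0.216]
ft_force: [0.1, 0.0, -2.6]
grip_width: 0.337
grasp_force: 100.1
(-0.02, 0.0235, 0) [0.03, 0.01, 0.01, -0.02, -0.0, -0.02]
(-0.02, 0.02, 0) [0.06, 0.01, 0.07, -0.02, -0.0, -0.02]
(-0.02, 0.018, 0) [0.07, 0.01, 0.11, -0.02, -0.0, -0.02]
```

```bash
python3 -m pendant '[[0.01,0,0.02,0,0,0,-1],[0.01,0,0.02,0,0,0,-1],[0.02,0,0.04,0,0,0,-1],[0.02,0,0.04,0,0,0,-1],[0.025,0,0.055,0,0,0,-1],[0.025,0,0.055,0,0,0,-1],[0.03,0,0.065,0,0,0,-1],[0.03,0,0.065,0,0,0,-1],[0.03,0,0.065,0,0,0,-1],[0.03,0,0.065,0,0,0,-1]]'
```

```text
clock: 11.5
position: [0.584, 0.1118, 0.0428]
ee_rot: [-0.032, 0.976, 0.006, 0.216]
ft_force: [0.2, 0.6, -3.4]
grip_width: 0.337
grasp_force: 100.1
```

```bash
python3 -m pendant '[[0.003,0,0.006,0,0,0,-1],[0.006,0,0.012,0,0,0,-1],[0.008,0,0.018,0,0,0,-1],[0.008,0,0.018,0,0,0,-1],[0.008,0,0.018,0,0,0,-1],[0.008,0,0.018,0,0,0,-1],[0.008,0,0.018,0,0,0,-1],[0.008,0,0.018,0,0,0,-1],[0.008,0,0.018,0,0,0,-1],[0.008,0,0.018,0,0,0,-1]]'
```

```text
clock: 12.75
position: [0.5846, 0.1118, 0.0424]
ee_rot: [-0.032, 0.976, 0.006, 0.217]
ft_force: [-3.7, -1.2, 5.2]
grip_width: 0.342
grasp_force: 101.1
```

```bash
python3 -m pendant '[[0,0,0,0,0,0,-0.25],[0,0,0,0,0,0,-0.15],[0,0,0,0,0,0,0],[0,0,0,0,0,0,0.1],[0,0,0,0,0,0,0.15],[0,0,0,0,0,0,0.15],[0,0,0,0,0,0,0.15],[0,0,0,0,0,0,0.15],[0,0,0,0,0,0,0.15],[0,0,0,0,0,0,0.15]]'
python3 - <<'E'
from p import *
im,d=manip.camera("wrist");cv2.imwrite("pics/f.png",im[:,:,::-1])
# retreat: up/back
o=manip.get_obs();p=np.array(o["position"]);Q=R.from_quat(o["ee_rot"])
for dx,dz in((0,.03),(-.02,.1),(-.1,.14)): print(rows(p+RU.apply([dx,0,dz]),Q))
E
```

```text
clock: 14.0
position: [0.584, 0.1118, 0.0417]
ee_rot: [-0.032, 0.976, 0.007, 0.216]
ft_force: [0.2, -0.4, -0.0]
grip_width: 0.576
grasp_force: 0.0
[-0.25, -0.0, -0.54, 0.0, 0.0, 0.0]
[-0.48, -0.0, -1.98, 0.0, 0.0, 0.0]
[0.63, -0.01, -3.38, 0.0, 0.0, 0.0]
```

View pics/f.png

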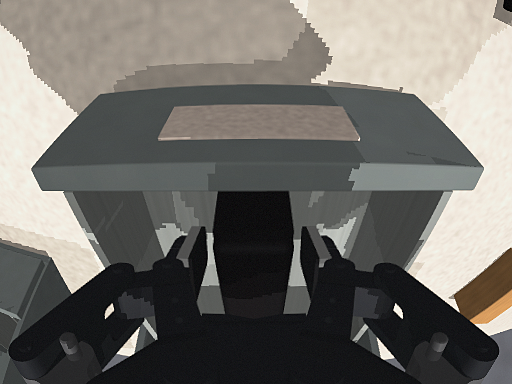

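The stapler lies straight along the drawer with its tail at about (255,195) to (255,310). The pads at columns 200 and 310 are clear of it on both sides. Retreating up and back.

```bash
python3 -m pendant '[[-0.12,0,-0.27,0,0,0,0.15],[-0.25,0,-0.54,0,0,0,0.15],[-0.35,0,-1.2,0,0,0,0.15],[-0.48,0,-2,0,0,0,0],[-0.2,0,-2.4,0,0,0,-0.5],[0.2,0,-2.9,0,0,0,-1],[0.6,0,-3.4,0,0,0,-1],[0.6,0,-3.4,0,0,0,-1],[0.6,0,-3.4,0,0,0,-1],[0.6,0,-3.4,0,0,0,-1]]'
python3 - <<'E'
from p import *
W={}
for n in("top","side"):
    im,d=manip.camera(n);W=pts(n,d)
    q=RU.inv().apply(W.reshape(-1,3)-U)
    for r in manip.trace("stapler",n):
        m=r["pixels"].ravel();p=q[m];p=p[~np.isnan(p[:,0])]
        if abs(np.median(p[:,1]))<.06 and np.median(p[:,0])>-.15: print(n,round(r["p"],2),len(p),np.round(np.percentile(p,[3,50,97],axis=0),3).tolist())
    m=(q[:,2]>.055)&(q[:,2]<.08)&(abs(q[:,1])<.06)&(q[:,0]>-.15)&(q[:,0]<-.115)
    print(n,"panel x",np.round(np.percentile(q[m,0],[2,50,98]),3))
Q=toolrot(UY,np.radians(35))
for ux,z in((-.19,.12),(-.18,.05),(-.15,.05),(-.027,.05)): print(U+RU.apply([ux,0,z]),rows(U+RU.apply([ux,0,z]),Q))
E
```

```text
clock: 15.3
position: [0.4854, 0.1056, 0.1826]
ee_rot: [-0.032, 0.976, 0.007, 0.216]
ft_force: [0.7, 0.3, -0.2]
grip_width: 0.007
grasp_force: 0.0
top 0.7 359 [[-0.094, -0.017, 0.02], [-0.053, -0.003, 0.065], [-0.007, 0.017, 0.071]]
top panel x [-0.132 -0.127 -0.122]
side 0.84 791 [[-0.093, -0.012, 0.024], [-0.048, 0.011, 0.063], [-0.004, 0.017, 0.068]]
side panel x [-0.133 -0.128 -0.118]
[0.45446283 0.10324627 0.12      ] [1.09, -0.01, 0.88, -0.02, -1.26, -0.02]
[0.46443847 0.10394383 0.05      ] [1.5, -0.01, 2.23, -0.02, -1.26, -0.02]
[0.49436539 0.10603653 0.05      ] [0.95, -0.0, 2.48, -0.02, -1.26, -0.02]
[0.61706577 0.11461658 0.05      ] [-1.28, 0.01, 3.52, -0.02, -1.26, -0.02]
```

The stapler sits level (top at 66 mm) where planned, with its centre about 10 mm before the tray centre. Now I'll move to the push position.

```bash
python3 -m pendant '[[0.4,0,0.2,0,-0.4,0,-1],[0.8,0,0.5,0,-0.9,0,-1],[1.1,0,0.9,0,-1.26,0,-1],[1.25,0,1.3,0,-1.26,0,-1],[1.35,0,1.7,0,-1.26,0,-1],[1.5,0,2.2,0,-1.26,0,-1],[1.5,0,2.2,0,-1.26,0,-1],[1.5,0,2.2,0,-1.26,0,-1],[1.5,0,2.2,0,-1.26,0,-1],[1.5,0,2.2,0,-1.26,0,-1]]'
python3 - <<'E'
from p import *
Q=toolrot(UY,np.radians(35))
for ux in(-.15,-.14,-.08,-.04,-.027,-.023): print(ux,rows(U+RU.apply([ux,0,.05]),Q))
E
```

```text
clock: 16.75
position: [0.448, 0.0974, 0.0471]
ee_rot: [-0.034, 0.969, -0.006, 0.246]
ft_force: [0.2, -0.1, 0.5]
grip_width: -0.005
grasp_force: 0.0
-0.15 [-0.85, 0.11, 0.39, -0.2, -0.81, 0.07]
-0.14 [-1.03, 0.11, 0.49, -0.2, -0.81, 0.07]
-0.08 [-2.08, 0.12, 1.06, -0.2, -0.81, 0.07]
-0.04 [-2.79, 0.13, 1.44, -0.2, -0.81, 0.07]
-0.027 [-3.01, 0.13, 1.57, -0.2, -0.81, 0.07]
-0.023 [-3.08, 0.13, 1.61, -0.2, -0.81, 0.07]
```

```bash
python3 -m pendant '[[-0.1,0.02,0.05,0,-0.1,0,-1],[-0.3,0.04,0.1,0,-0.3,0,-1],[-0.4,0.06,0.2,-0.1,-0.4,0,-1],[-0.6,0.08,0.25,-0.1,-0.6,0,-1],[-0.7,0.1,0.3,-0.2,-0.7,0,-1],[-0.85,0.1,0.4,-0.2,-0.8,0,-1],[-0.85,0.1,0.4,-0.2,-0.8,0,-1],[-0.85,0.1,0.4,-0.2,-0.8,0,-1],[-0.85,0.1,0.4,-0.2,-0.8,0,-1],[-0.85,0.1,0.4,-0.2,-0.8,0,-1]]'
python3 - <<'E'
from p import *
Q=toolrot(UY,np.radians(35))
for ux in(-.14,-.08,-.04,-.027,-.023): print(ux,rows(U+RU.apply([ux,0,.05]),Q))
E
```

```text
clock: 18.0
position: [0.4941, 0.1052, 0.0498]
ee_rot: [-0.038, 0.953, 0.009, 0.299]
ft_force: [0.1, -0.3, 0.5]
grip_width: 0.002
grasp_force: 0.0
-0.14 [-0.17, 0.01, 0.11, 0.0, -0.02, 0.08]
-0.08 [-1.16, 0.0, 0.8, 0.0, -0.02, 0.08]
-0.04 [-1.81, -0.0, 1.26, 0.0, -0.02, 0.08]
-0.027 [-2.03, -0.01, 1.41, 0.0, -0.02, 0.08]
-0.023 [-2.09, -0.01, 1.45, 0.0, -0.02, 0.08]
```

```bash
python3 -m pendant '[[-0.1,0,0.07,0,0,0,-1],[-0.2,0,0.14,0,0,0,-1],[-0.33,0,0.23,0,0,0,-1],[-0.49,0,0.34,0,0,0,-1],[-0.66,0,0.46,0,0,0,-1],[-0.82,0,0.57,0,0,0,-1],[-0.98,0,0.68,0,0,0,-1],[-1.15,0,0.8,0,0,0,-1],[-1.31,0,0.91,0,0,0,-1],[-1.48,0,1.03,0,0,0,-1]]'
python3 - <<'E'
from p import *
Q=toolrot(UY,np.radians(35))
for ux in(-.06,-.035,-.03,-.027,-.023): print(ux,rows(U+RU.apply([ux,0,.05]),Q))
E
```

```text
clock: 19.25
position: [0.5846, 0.1123, 0.0496]
ee_rot: [-0.038, 0.953, 0.009, 0.299]
ft_force: [-3.7, -2.8, 0.9]
grip_width: -0.002
grasp_force: 1.8
-0.06 [0.0, 0.0, -0.01, 0.0, -0.02, 0.08]
-0.035 [-0.41, -0.0, 0.27, 0.0, -0.02, 0.08]
-0.03 [-0.49, -0.0, 0.33, 0.0, -0.02, 0.08]
-0.027 [-0.54, -0.01, 0.37, 0.0, -0.02, 0.08]
-0.023 [-0.61, -0.01, 0.41, 0.0, -0.02, 0.08]
```

Pushing steadily at about 4 N. Next, a shorter push up to near shut, then I'll measure.

```bash
python3 -m pendant '[[-0.08,0,0.06,0,0,0,-1],[-0.16,0,0.11,0,0,0,-1],[-0.24,0,0.16,0,0,0,-1],[-0.32,0,0.22,0,0,0,-1],[-0.37,0,0.25,0,0,0,-1],[-0.41,0,0.28,0,0,0,-1],[-0.44,0,0.3,0,0,0,-1],[-0.46,0,0.31,0,0,0,-1],[-0.46,0,0.31,0,0,0,-1],[-0.46,0,0.31,0,0,0,-1]]'
python3 - <<'E'
from p import *
o=manip.get_obs()
print(RU.inv().apply(np.array(o["position"])-U))
for n in("top","side"):
    im,d=manip.camera(n);W=pts(n,d);q=RU.inv().apply(W.reshape(-1,3)-U)
    for lab,a,b in(("panel",.02,.07),("dummy",.105,.16)):
        m=(q[:,2]>a)&(q[:,2]<b)&(abs(q[:,1])<.073)&(abs(q[:,1])>.035)&(q[:,0]>-.06)&(q[:,0]<.02)
        if m.sum()>5: print(n,lab,m.sum(),np.round(np.percentile(q[m,0],[2,25,50,75]),4))
E
```

```text
clock: 20.5
position: [0.6117, 0.1147, 0.0503]
ee_rot: [-0.039, 0.953, 0.009, 0.299]
ft_force: [-2.5, -0.3, -1.1]
grip_width: 0.002
grasp_force: 1.1
[-0.03235811  0.00050243  0.05025873]
top panel 151 [-0.0172 -0.0165 -0.013  -0.0071]
top dummy 82 [-0.0588 -0.0072 -0.0068 -0.0063]
side panel 201 [-0.0179 -0.0174 -0.0126 -0.0076]
side dummy 127 [-0.0586 -0.0079 -0.0077 -0.0053]
```

```bash
python3 -m pendant '[[-0.016,0,0.012,0,0,0,-1],[-0.032,0,0.023,0,0,0,-1],[-0.048,0,0.034,0,0,0,-1],[-0.065,0,0.046,0,0,0,-1],[-0.08,0,0.057,0,0,0,-1],[-0.08,0,0.057,0,0,0,-1],[-0.08,0,0.057,0,0,0,-1],[-0.08,0,0.057,0,0,0,-1],[-0.08,0,0.057,0,0,0,-1],[-0.08,0,0.057,0,0,0,-1]]'
```

```text
clock: 21.85
position: [0.6167, 0.115, 0.0502]
ee_rot: [-0.038, 0.953, 0.009, 0.299]
ft_force: [-1.3, 1.4, -1.0]
grip_width: -0.001
grasp_force: 0.3
```

```bash
python3 -m pendant '[[-0.008,0,0.006,0,0,0,-1],[-0.008,0,0.006,0,0,0,-1],[-0.016,0,0.012,0,0,0,-1],[-0.016,0,0.012,0,0,0,-1],[-0.024,0,0.017,0,0,0,-1],[-0.024,0,0.017,0,0,0,-1],[-0.024,0,0.017,0,0,0,-1],[-0.024,0,0.017,0,0,0,-1],[-0.024,0,0.017,0,0,0,-1],[-0.024,0,0.017,0,0,0,-1]]'
```

```text
clock: 23.1
position: [0.6177, 0.1151, 0.05]
ee_rot: [-0.039, 0.953, 0.009, 0.299]
ft_force: [-6.0, -0.7, 5.4]
grip_width: -0.003
grasp_force: 3.3
```

```bash
python3 -m pendant '[[-0.008,0,0.006,0,0,0,-1],[-0.008,0,0.006,0,0,0,-1],[-0.016,0,0.012,0,0,0,-1],[-0.016,0,0.012,0,0,0,-1],[-0.016,0,0.012,0,0,0,-1],[-0.016,0,0.012,0,0,0,-1],[-0.016,0,0.012,0,0,0,-1],[-0.016,0,0.012,0,0,0,-1],[-0.016,0,0.012,0,0,0,-1],[-0.016,0,0.012,0,0,0,-1]]'
python3 - <<'E'
from p import *
im,d=manip.camera("side");W=pts("side",d);q=RU.inv().apply(W.reshape(-1,3)-U)
m=(q[:,2]>.02)&(q[:,2]<.07)&(abs(q[:,1])<.073)&(abs(q[:,1])>.035)&(q[:,0]>-.06)&(q[:,0]<.02)
print(m.sum(),np.round(np.percentile(q[m,0],[2,25,50,75]),4))
E
```

```text
clock: 24.35
position: [0.6179, 0.1152, 0.0496]
ee_rot: [-0.039, 0.954, 0.009, 0.299]
ft_force: [-15.5, -2.7, 10.7]
grip_width: -0.004
grasp_force: 7.5
154 [-0.012  -0.0117 -0.01   -0.0066]
```

The force rose to 15 N and the tool moved only 0.2 mm, so the drawer is on its stop. Its panel measures at -0.011, against -0.010 when shut. I'll back off and take a last look.

```bash
python3 -m pendant '[[0.1,0,-0.07,0,0,0,-1],[0.3,0,-0.2,0,0,0,-1],[0.6,0,-0.4,0,0,0,-1],[0.9,0,-0.7,0,0,0,-1],[0.9,0,-1.2,0,0,0,-1],[0.9,0,-1.8,0,0,0,-1],[0.9,0,-2.2,0,0,0,-1],[0.9,0,-2.2,0,0,0,-1],[0.9,0,-2.2,0,0,0,-1],[0.9,0,-2.2,0,0,0,-1]]'
python3 - <<'E'
from p import *
im,d=manip.camera("side");cv2.imwrite("pics/g.png",im[:,:,::-1])
for n in("side","top"):
    if n=="top": im,d=manip.camera(n)
    W=pts(n,d);q=RU.inv().apply(W.reshape(-1,3)-U)
    m=(q[:,2]>.02)&(q[:,2]<.07)&(abs(q[:,1])<.073)&(q[:,0]>-.06)&(q[:,0]<.02)
    print(n,m.sum(),np.round(np.percentile(q[m,0],[2,25,50,75]),4))
E
```

```text
clock: 25.65
position: [0.5194, 0.107, 0.1143]
ee_rot: [-0.039, 0.953, 0.008, 0.299]
ft_force: [0.5, -0.2, 0.3]
grip_width: 0.002
grasp_force: 0.0
side 295 [-0.0128 -0.0117 -0.0099 -0.0063]
top 227 [-0.0119 -0.0108 -0.01   -0.0052]
```

View pics/g.png

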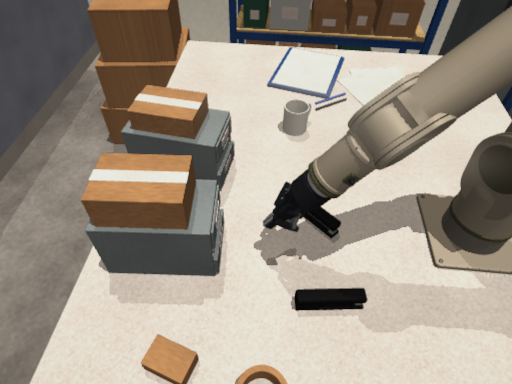

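The drawer is flush at (220,240), and the mug, carton and tape are where they were. The gripper hangs free at (285,205). Handing in.

```bash
python3 -c "
from workcell import manip
print(manip.hand_in())"
```

```text
the job is handed in; nothing more can be done
None
```

The stapler is on its base in the drawer and let go, the drawer is pushed shut onto its stop, the tape, mug and small carton were left alone, and the job is handed in; no verdict came back.

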